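# Put the slides in the dark box and shut its hatch on the light seal

### The arm

A 6-joint arm with a two-finger parallel gripper is mounted at the origin on the work surface. World frame = base frame: x ahead of the robot, y to its left, z up, the work surface at z = 0. Lengths are in m, angles in rad, forces in N, time in s.
With the tool pointing down it reaches from about 0.325 to 0.9 m from the base axis. Payload 6.1 kg.
Tool frame: the origin (TCP) lies at the very end of the fingers, on their centre line; the grasp point (between the pads) lies 19 mm behind it (tcp_to_grasp is the distance from the TCP to the grasp point, in m); x points along the fingers, y is the direction in which the jaws open and shut, and the axes are right-handed (so a half turn about x gives the same grasp; the last joint's range is limited). The gripper opens to 87 mm and grips with 3 to 60 N. Pads are 19 mm wide; open, the fingers measure 117 mm over their backs; the gripper's body (75 mm by 190 mm) begins 51 mm behind the grasp point.
Start: joints at [-0.126, 0.22, 1.526, -0, 1.395, -0.126], TCP at [0.625, -0, 0.199] pointing down, gripper open.
Joint ranges: [-2.98, 2.98], [-0.91, 2.08], [0.09, 2.57], [-1.24, 4.39], [0.2, 2.65], [-2.68, 2.68]. Speed limits (rad/s): [2.57, 2.57, 3.01, 3.14, 3.14, 3.14].

### API

Orientations are given as a unit quaternion [w, x, y, z].
In Python, from workcell import movep, move_l, goto_joints, command_gripper, pause, solve_ik, snapshot, PlanningError, job_done, silhouettes, pinpoint, read_t, read_joint_positions, read_qd, read_tau, read_tool_pos, read_ee_rot, read_force, read_ft_torque, read_opening, tcp_to_grasp gives the robot as it stands. Calls block until the motion is done:
- movep(position, orientation): joint-space move of the TCP to a pose.
- move_l(position, frame=None, velocity=0.15): straight line of the TCP; frame=None keeps the orientation; velocity is the mean speed in m/s.
- goto_joints(angles): joint-space move.
- command_gripper(opening, force=None): opening from 0.0 (shut) to 1.0 (fully open); force is the grip in N (None keeps the last); returns when the fingers have stopped.
- pause(seconds).
- solve_ik(position, orientation): joint angles nearest the present ones, or None.
- snapshot(name): name is "scene" or "side" or "wrist"; returns a dict with "frame" (420x560x3 uint8, blue, green, red), "fovy" (degrees; the focal length in pixels is half the picture's height over the tangent of half this angle, whatever the lens; pixels are square), "cx", "cy" (the principal point, pixels), "k1" (the pictures are not rectified: a ray, as slopes to the right and down, at radius r is drawn at 1 + k1 r^2 times it, then the intrinsics apply), "R" (3x3) and "t" (3): a world point X has camera coordinates R X + t. Camera axes: x right, y down, z forward; pixel columns grow to the right and rows downward; lengths in m; the calibration is good to about 2 mm. A picture is of the moment at which its call begins. There is no depth.
A pose or a line that the arm cannot do raises PlanningError and nothing moves.
- job_done(): hands the job in, once; it reports no verdict.
Trained networks look in a picture, given as the dict that the camera call returned (one of the last four; its "shot" number tells which), for a name from the list of things; names that differ only in an ending like _2 or _b are one class to them, and where a whole thing is asked for, a point or a joint stands for the part that bears it (a point fixed in the world has none). Each returns a list of dicts, best first, with "p" (0 to 1); they miss things now and then, are a little off and sometimes report something else, mostly with a low value. They report only what shows in the picture. A call takes as long as a camera call. They do not tell look-alikes from the thing itself.
- silhouettes(picture, query): "mask" (420x560 bool, what is visible of it).
- pinpoint(picture, query): "centre" ([x, y, z] in m, in world coordinates, good to about 4 mm: a listed point, or the origin of a listed thing).
Readings, each from a call of its own:
- read_t(): time.
- read_joint_positions(): joint angles.
- read_qd(): joint speeds.
- read_tau(): joint torques, N m.
- read_tool_pos(): TCP position.
- read_ee_rot(): TCP orientation.
- read_force(): force on the tool from outside, world axes, zero at the start.
- read_ft_torque(): the same for the moment, N m.
- read_opening(): opening from 0.0 (shut) to 1.0 (fully open).
Only numpy, scipy, OpenCV 4.12 (cv2) and the standard library are available. Lean on these libraries where they do the work, as an engineer would, in place of code of your own. Each camera call takes 0.05 s, during which the arm holds its last target.

### The job

Put the slide mailer away in the open well of the dark box, lying flat, and let go of it. Then slide the hatch shut until its edge meets the rubber light seal at the end frame, and press it home there for half a second with about 10 N (never more than 18 N), so that it stays shut against the seal. Leave everything else on the bench where it is.

Things in the scene. Friction and masses are not known exactly. Their poses are not given: they have to be found in the camera images.
- dark_box: White metal box fixed to the bench, 200 mm (its x) by 370 mm (its y), deck 90 mm above the bench. Origin: centre of its underside, z up. Its +y half holds an open pit (the well), its -y half is solid. Aluminium rails along both long sides (|x| 86 to 98 mm) rise to 104 mm; the hatch slides between them along y. The end frame stands across the +y end, y 165 to 185 mm, 110 mm high.
- well (a point): Point on the floor of the well, 45 mm above the bench and 45 mm below the deck, where the mailer fits best with its length along the box's y. Axes as the dark box. From this point the well's walls are at x -75 and +75 mm and y -75 and +50 mm; the open hatch may cover y below -53 mm.
- frame (a point): Middle of the end frame's inner face (looks to -y of the box), 97 mm above the bench. Axes as the dark box. In front of it stands the black rubber light seal, a bar 164 mm long across the hatch's path. Its face, set by hand, is anywhere from 7 to 27 mm to -y of this point: not measured, to be found by feel. The bar does not shift when pressed.
- hatch: Aluminium plate sliding on top of the dark box, 166 mm (x) by 165 mm (y) by 7 mm, with a fin handle. Origin: centre of its underside, 92 mm above the bench; axes as the dark box. It closes towards +y; closing edge 82.5 mm to +y of the origin. Sliding takes about 3 N; friction holds it where left. On the firm seal the resistance rises about 10 N per mm; it seats above 5 N on the seal and is spoilt above 18 N.
- handle (a point): Middle of the top of the hatch's upright black fin handle, 135 mm above the bench. The fin is 80 mm long along the hatch's x, 12 mm thick along y (6 mm either side of this point) and rises 36 mm above the plate.
- slide_mailer: Grey plastic slide mailer with a paper patch on top, 80 mm (x) by 36 mm (y) by 26 mm high, about 90 g, lying flat on the bench. Origin: centre of its underside; x along its length, z up.
- petri_dishes: two stacked clear petri dishes, 94 mm across, 28 mm high; bystander, origin under its centre
- slide_case: flat grey plastic slide case, 100 x 85 x 34 mm, much wider than the slide mailer; bystander, origin under its centre
- tip_rack: white pipette tip rack, 80 x 120 x 58 mm; bystander, origin under its centre
- reagent_bottle: amber bottle with black cap, 60 mm across, 130 mm high; bystander, origin under its centre
- beaker: open glass beaker, 70 mm across, 85 mm high; bystander, origin under its centre
- stain_jar: small glass jar with white cap, 52 mm across, 60 mm high; bystander, origin under its centre
- forceps: steel forceps lying flat, 128 x 11 x 7 mm; bystander, origin under about its middle
Mind the look-alikes: they are no part of the job. Several things look just like the slide_mailer: the one meant starts farthest to the robot's right.

How it is judged:
By the outcome, as a careful person would: the job done as asked, in the order asked, and still so for the second after the job is handed in, with the robot touching nothing.
It also fails if it takes over 58 s, if anything falls off the work surface, if the arm or the gripper's body presses on something with over 40 N, if the wrist force passes 120 N, or if a joint passes its speed limit or range.

## Working session

There is one attempt and no reset: what is moved stays moved. The work goes in short steps, each a Python script; the robot and the scene stay as the last script left them, time stands still between calls to the robot, and variables do not carry over. Pictures are saved under pics/ and viewed, and the job is handed in when it is done.

```bash
mkdir -p pics; ls; cat > h.py <<'E'
from workcell import *
import numpy as np, cv2
E
python3 - <<'E'
from h import *
for n in ("scene","side"):
    s=snapshot(n); cv2.imwrite(f"pics/{n}0.png",s["frame"]); print(n,s["fovy"],s["k1"],(-s["R"].T@s["t"]).round(3), s["R"][2].round(2))
    for q in ("slide_mailer","well","frame","handle","hatch","dark_box","slide_case","petri_dishes","tip_rack","reagent_bottle","beaker","stain_jar","forceps"):
        print(q,[(np.round(d["centre"],3).tolist(),round(d["p"],2)) for d in pinpoint(s,q)])
print(read_t(), read_ee_rot(), tcp_to_grasp if not callable(tcp_to_grasp) else tcp_to_grasp())
E
```

```text
pics
scene 45.41435506180055 0.006920943392477278 [1.168 1.227 1.053] [-0.38 -0.72 -0.58]
slide_mailer [([0.482, 0.521, 0.004], 0.96), ([0.469, 0.326, -0.004], 0.89), ([0.383, 0.433, 0.004], 0.84), ([0.259, 0.474, -0.002], 0.78), ([0.673, -0.416, 0.002], 0.43)]
well [([0.582, 0.049, 0.044], 0.69)]
frame [([0.565, 0.131, 0.093], 0.71)]
handle [([0.612, -0.103, 0.136], 0.85)]
hatch [([0.613, -0.105, 0.092], 0.87)]
dark_box [([0.594, -0.029, -0.004], 0.88)]
slide_case [([0.644, 0.47, 0.0], 0.93)]
petri_dishes [([0.698, 0.294, 0.001], 0.71), ([0.612, -0.105, 0.134], 0.33)]
tip_rack [([0.805, 0.074, 0.001], 0.68), ([0.582, 0.049, 0.044], 0.65)]
reagent_bottle [([0.672, -0.416, -0.001], 0.68)]
beaker [([0.341, -0.431, 0.0], 0.57)]
stain_jar [([0.341, 0.194, 0.001], 0.75), ([0.698, 0.295, 0.001], 0.51)]
forceps []
side 47.890941745837665 -0.12332543941289263 [0.396 0.992 0.947] [ 0.11 -0.75 -0.66]
slide_mailer [([0.466, 0.328, 0.003], 0.74), ([0.261, 0.476, 0.003], 0.66)]
well [([0.581, 0.049, 0.044], 0.71), ([0.356, 0.04, 0.002], 0.17)]
frame [([0.56, 0.135, 0.1], 0.94)]
handle [([0.609, -0.106, 0.135], 0.73)]
hatch [([0.612, -0.109, 0.089], 0.73)]
dark_box [([0.601, -0.032, -0.003], 0.59), ([0.644, 0.474, -0.001], 0.35)]
slide_case [([0.641, 0.475, -0.001], 0.92), ([0.611, -0.107, 0.135], 0.42)]
petri_dishes [([0.698, 0.293, -0.003], 0.68), ([0.467, 0.329, -0.001], 0.21)]
tip_rack [([0.803, 0.072, 0.0], 0.76)]
reagent_bottle [([0.668, -0.413, -0.003], 0.56)]
beaker [([0.344, -0.428, -0.001], 0.68)]
stain_jar [([0.347, 0.192, 0.002], 0.76)]
forceps [([0.358, 0.041, 0.002], 0.59)]
1.4 [ 0.49998648  0.49997848  0.50002036 -0.50001468] 0.0187
```

View pics/scene0.png

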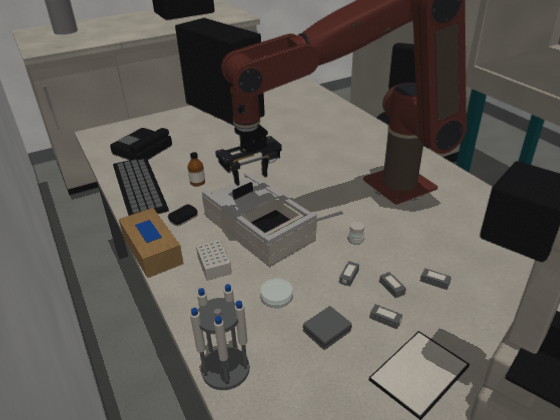

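View pics/side0.png

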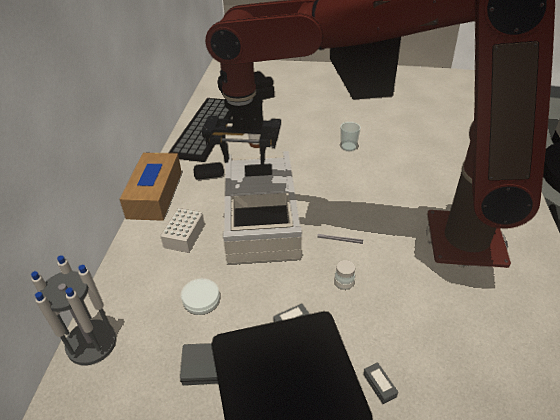

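Four mailer look-alikes in the scene picture: (349,272), (392,284), (386,315) and (435,278), at world y of 0.33, 0.43, 0.52 and 0.47. The one farthest to the robot's right (smallest y) is at (349,272). I'll check that in an enlarged crop.

```bash
python3 - <<'E'
import cv2,numpy as np
a=cv2.imread("pics/scene0.png"); 
c=cv2.resize(a[200:350,300:480],None,fx=4,fy=4,interpolation=cv2.INTER_CUBIC)
cv2.imwrite("pics/crop1.png",c[:600,:720])
c=cv2.resize(a[140:280,100:300],None,fx=4,fy=4,interpolation=cv2.INTER_CUBIC)
cv2.imwrite("pics/crop2.png",c)
E
python3 - <<'E'
from h import *
# look pose over candidate, jaws arbitrary
q=read_ee_rot()
movep([0.47,0.327,0.26],q)
s=snapshot("wrist"); cv2.imwrite("pics/w1.png",s["frame"]); np.save("w1.npy",s,allow_pickle=True)
print((-s["R"].T@s["t"]).round(3), s["R"][2].round(2),[(np.round(d["centre"],3).tolist(),round(d["p"],2)) for d in pinpoint(s,"slide_mailer")])
for i,d in enumerate(silhouettes(s,"slide_mailer")): print(d["p"],d["mask"].sum(),np.argwhere(d["mask"]).mean(0)[::-1]); np.save(f"w1m{i}.npy",d["mask"])
s=snapshot("scene"); cv2.imwrite("pics/scene1.png",s["frame"])
print([(np.round(d["centre"],3).tolist(),round(d["p"],2)) for d in pinpoint(s,"slide_mailer")],read_t())
E
```

```text
[0.472 0.409 0.446] [-0.   -0.3  -0.95] [([0.484, 0.523, -0.0], 0.95), ([0.266, 0.474, 0.002], 0.8), ([0.468, 0.326, -0.003], 0.71), ([0.388, 0.436, 0.001], 0.71)]
0.86 2580 [108.88023256  51.67713178]
0.73 1758 [277.12798635 169.71786121]
0.63 2177 [212.0307763   87.31740928]
0.6 1616 [291.65408416  21.48205446]
[([0.258, 0.478, -0.002], 0.82), ([0.468, 0.327, -0.003], 0.77), ([0.388, 0.428, 0.004], 0.73), ([0.48, 0.523, 0.001], 0.68), ([0.581, 0.05, 0.048], 0.54)] 3.025
```

View pics/crop1.png

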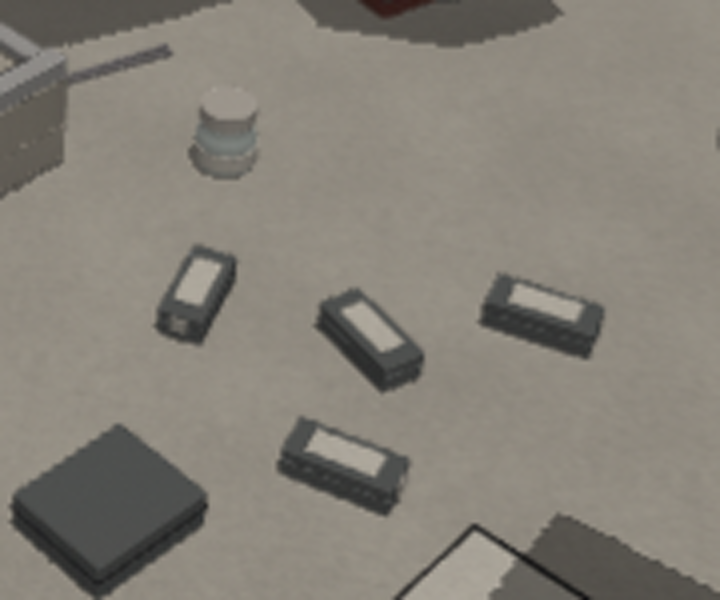

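View pics/crop2.png

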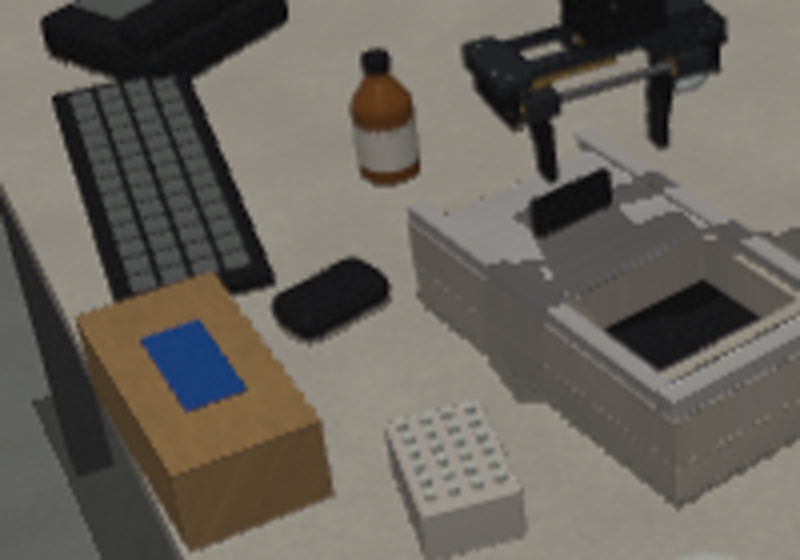

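View pics/w1.png

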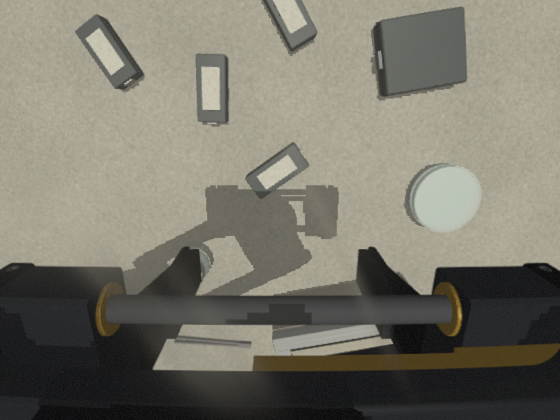

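View pics/scene1.png

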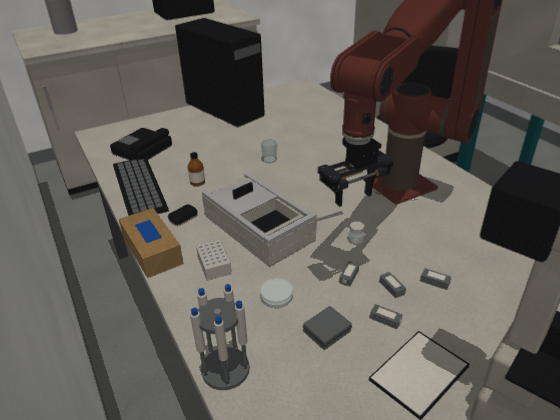

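```bash
cat > h.py <<'E'
from workcell import *
import numpy as np, cv2
def K(s):
    f=s["frame"].shape[0]/2/np.tan(np.radians(s["fovy"])/2)
    return np.array([[f,0,s["cx"]],[0,f,s["cy"]],[0,0,1.]]),np.array([s["k1"],0,0,0.])
def back(s,px,z):
    k,d=K(s); n=cv2.undistortPoints(np.asarray(px,float).reshape(-1,1,2),k,d)[:,0]
    r=np.c_[n,np.ones(len(n))]@s["R"]; c=-s["R"].T@s["t"]
    return c+r*((z-c[2])/r[:,2])[:,None]
def proj(s,P):
    k,d=K(s); return cv2.projectPoints(np.asarray(P,float).reshape(-1,1,3),cv2.Rodrigues(np.asarray(s["R"]))[0],np.asarray(s["t"],float),k,d)[0][:,0]
def rect(s,mask,z):
    p=np.argwhere(mask)[:,::-1]; P=back(s,p,z)[:,:2]
    return cv2.minAreaRect((P*1000).astype(np.float32))
def quat(yaw):
    """tool down, jaw axis (tool y) at angle yaw in the world xy plane"""
    from scipy.spatial.transform import Rotation as Rn
    x=np.array([0,0,-1.]); y=np.array([np.cos(yaw),np.sin(yaw),0]); M=np.c_[x,y,np.cross(x,y)]
    q=Rn.from_matrix(M).as_quat(); return [q[3],q[0],q[1],q[2]]
E
python3 - <<'E'
from h import *
s=np.load("w1.npy",allow_pickle=True).item(); m=np.load("w1m1.npy")
for i in range(4):
    mm=np.load(f"w1m{i}.npy"); 
    g=(s["frame"].min(2)>150)&mm
    print(i,rect(s,mm,.026),rect(s,g,.026),g.sum())
im=s["frame"].copy(); im[m]=im[m]//2+[0,0,120]
cv2.imwrite("pics/w1c.png",cv2.resize(im[110:240,190:370],None,fx=4,fy=4))
from scipy.spatial.transform import Rotation as Rn
q=read_ee_rot();print(Rn.from_quat([q[1],q[2],q[3],q[0]]).as_matrix().round(2))
E
```

```text
0 ((267.66729736328125, 474.7044372558594), (44.07176208496094, 87.6653060913086), 32.87777328491211) ((267.3139343261719, 468.23388671875), (21.683835983276367, 67.78412628173828), 31.68747901916504) 765
1 ((470.2031555175781, 329.7918395996094), (82.68204498291016, 38.67086410522461), 35.08289337158203) ((477.112060546875, 332.386962890625), (68.40125274658203, 21.314762115478516), 35.1458625793457) 622
2 ((391.37017822265625, 430.6782531738281), (82.07433319091797, 39.66886901855469), 88.5859603881836) ((388.76129150390625, 422.8428039550781), (66.30150604248047, 21.82716178894043), 88.13932800292969) 765
3 ((487.1122131347656, 508.8665771484375), (38.643898010253906, 64.32575988769531), 29.488256454467773) ((485.5148620605469, 515.4502563476562), (21.814083099365234, 40.995635986328125), 29.357667922973633) 624
[[-0.  1. -0.]
 [-0. -0. -1.]
 [-1. -0.  0.]]
```

View pics/w1c.png

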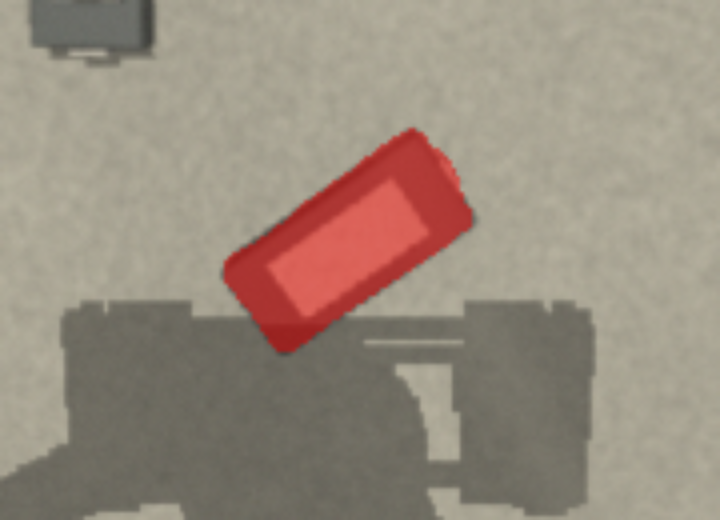

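```bash
python3 - <<'E'
from h import *
c=np.array([0.469,0.3285]); 
for a in (125.1,-54.9):
    for b in ((0.469,.3285,.1),):
        print(a,solve_ik(list(b),quat(np.radians(a))))
for a in (10.9,190.9):
    print(a,solve_ik([.5815,.049,.12],quat(np.radians(a))))
q=[quat(np.radians(a)) for a in (125.1,-54.9)]
sol=[(abs(np.array(solve_ik([*c,.1],k))-read_joint_positions()).max(),k) for k in q if solve_ik([*c,.1],k) is not None]
k=min(sol,key=lambda t:t[0])[1]
movep([*c,.10],k)
move_l([*c,.005],velocity=.12)
print(read_force(),read_t())
command_gripper(0.0,20); print("open",read_opening()*87,read_force())
move_l([*c,.20],velocity=.2)
print(read_opening()*87,read_force(),read_t())
E
```

```text
125.1 [ 4.73309253e-01  1.87020477e-01  1.75794963e+00 -4.44089210e-16
  1.19662255e+00 -1.71009764e+00]
-54.9 [ 4.73309253e-01  1.87020477e-01  1.75794963e+00 -4.44089210e-16
  1.19662255e+00  1.43149501e+00]
10.9 [-5.10347000e-02  1.90240860e-01  1.71387267e+00 -4.44089210e-16
  1.23747912e+00 -2.41275589e-01]
190.9 None
[ 0.16991205 -1.06874446  0.18653974] 4.8833
open 0.7301878930557921 [-0.07977181 -0.87934941  0.11488805]
0.2502063922448357 [-0.60948297 -0.38660747  0.38686095] 7.5333
```

The gripper closed on nothing, so I'll look before trying again.

```bash
python3 - <<'E'
from h import *
print(read_tool_pos(),read_opening())
s=snapshot("wrist"); cv2.imwrite("pics/w2.png",s["frame"])
print([(np.round(d["centre"],3).tolist(),round(d["p"],2)) for d in pinpoint(s,"slide_mailer")])
s=snapshot("scene"); cv2.imwrite("pics/s2.png",cv2.resize(s["frame"][130:330,280:480],None,fx=3,fy=3))
print([(np.round(d["centre"],3).tolist(),round(d["p"],2)) for d in pinpoint(s,"slide_mailer")])
E
```

```text
[0.46819073 0.32803329 0.19844783] 0.0028759355430440885
[([0.263, 0.474, 0.001], 0.91), ([0.469, 0.328, -0.002], 0.88), ([0.481, 0.523, 0.0], 0.78), ([0.385, 0.436, -0.0], 0.58)]
[([0.479, 0.523, 0.005], 0.94), ([0.261, 0.476, -0.006], 0.88), ([0.389, 0.433, 0.0], 0.76), ([0.471, 0.329, -0.003], 0.67)]
```

View pics/w2.png

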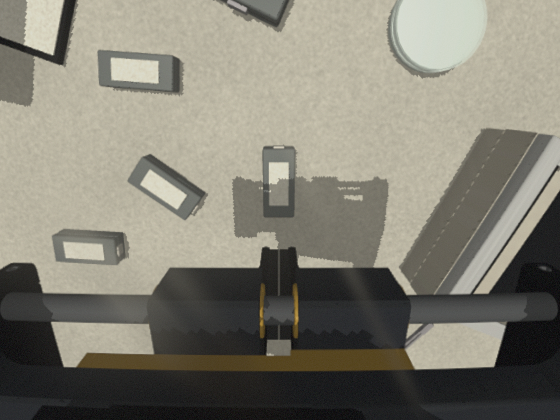

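View pics/s2.png

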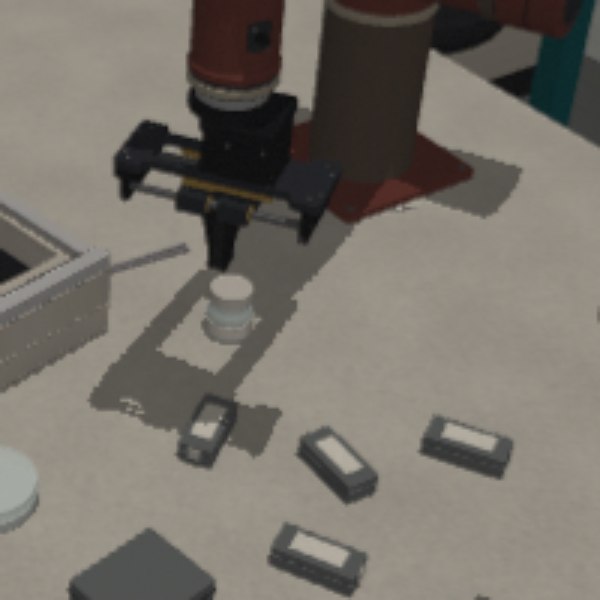

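```bash
python3 - <<'E'
from h import *
for n in ("scene","wrist"):
    s=snapshot(n)
    p=read_tool_pos(); q=read_ee_rot()
    g=[p,p+[0,0,.05],[.469,.3285,.026],[.4682,.328,.0]]
    px=proj(s,g); print(n,px.round(1).tolist())
    im=s["frame"].copy()
    for i,x in enumerate(px.round().astype(int)): 
        if 0<=x[0]<560 and 0<=x[1]<420: im[x[1],x[0]]=[(0,0,255),(0,255,0),(255,0,0),(0,255,255)][i]
    a,b=(190,300) if n=="scene" else (130,200)
    cv2.imwrite(f"pics/p_{n}.png",cv2.resize(im[a:a+110,b:b+140],None,fx=5,fy=5,interpolation=cv2.INTER_NEAREST))
print(p,q,read_joint_positions())
E
```

```text
scene [[352.4, 223.9], [353.5, 209.4], [349.0, 269.9], [348.6, 276.1]]
wrist [[275.7, 247.9], [274.8, 291.1], [277.0, 184.0], [277.0, 179.8]]
[0.46863241 0.32829018 0.1990882 ] [-0.21327917 -0.67367214 -0.2131064   0.67473218] [4.73270049e-01 9.59730446e-02 1.66531778e+00 8.41209523e-06
 1.38182071e+00 1.43153341e+00]
```

View pics/p_scene.png

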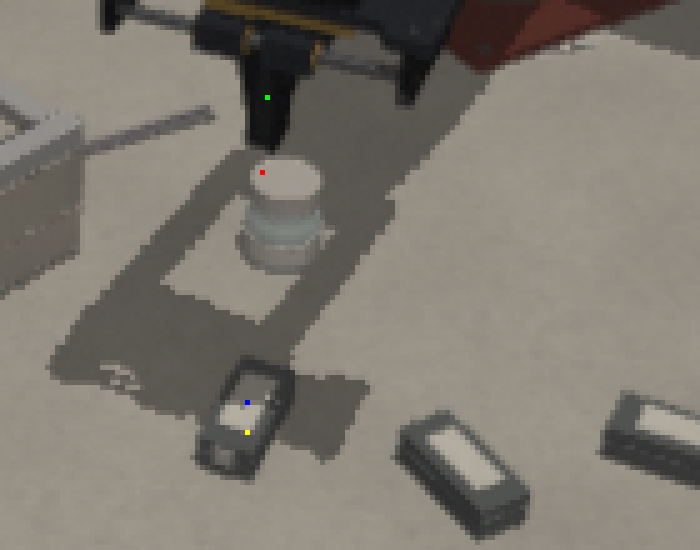

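View pics/p_wrist.png

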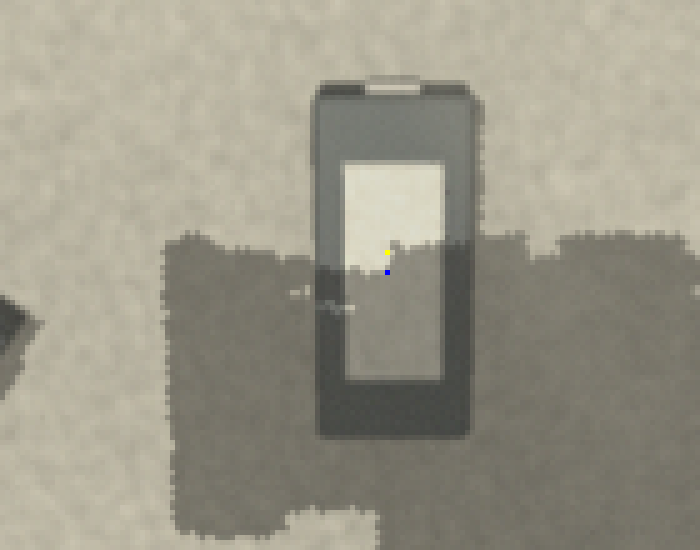

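```bash
python3 - <<'E'
from h import *
# open gripper to view both tips; compare with both fixed cameras
command_gripper(1.0)
p=np.array(read_tool_pos()); a=np.radians(-54.9); j=np.array([np.cos(a),np.sin(a),0])
for n in ("scene","side"):
    s=snapshot(n)
    px=proj(s,[p,p+.0435*j,p-.0435*j,p+.0585*j,p-.0585*j]); print(n,px.round(1).tolist())
    im=s["frame"].copy()
    for i,x in enumerate(px.round().astype(int)): 
        im[x[1],x[0]]=[(0,0,255),(0,255,0),(255,0,0),(0,255,255),(255,0,255)][i]
    x=px[0].astype(int); y0=max(0,x[1]-60);x0=max(0,x[0]-70)
    cv2.imwrite(f"pics/q_{n}.png",cv2.resize(im[y0:y0+110,x0:x0+140],None,fx=5,fy=5,interpolation=cv2.INTER_NEAREST))
print(p,read_opening(),read_t())
E
```

```text
scene [[352.3, 223.7], [337.7, 219.9], [367.2, 227.5], [332.8, 218.6], [372.5, 228.9]]
side [[290.2, 265.0], [280.4, 251.9], [300.5, 278.9], [277.2, 247.5], [304.2, 283.9]]
[0.46900361 0.32849118 0.19999822] 1.0019617173559143 9.45
```

View pics/q_scene.png

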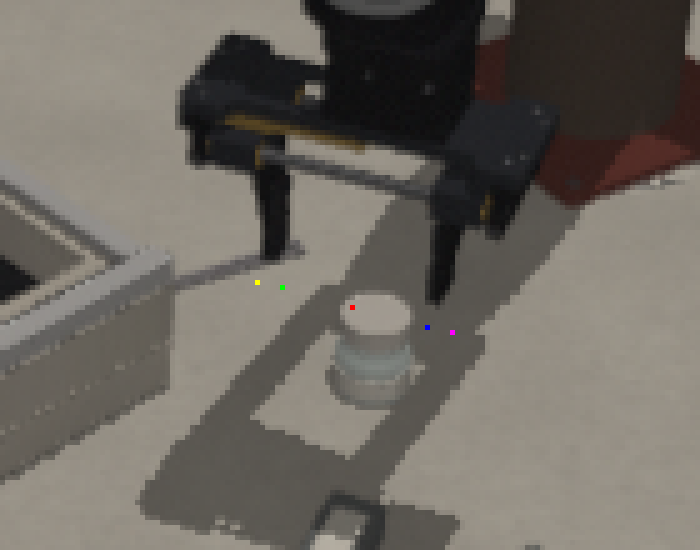

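View pics/q_side.png

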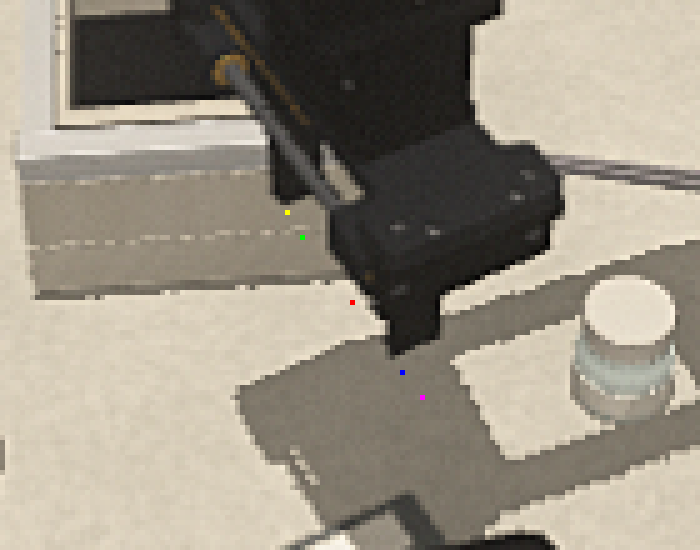

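```bash
python3 - <<'E'
from h import *
from scipy.optimize import least_squares
p=np.array(read_tool_pos()); a=np.radians(-54.9); j=np.array([np.cos(a),np.sin(a),0])
S={n:snapshot(n) for n in("scene","side")}
off={}
for n in S:
    x=proj(S[n],[p])[0].astype(int); off[n]=np.array([x[0]-70,x[1]-60])
obs=[("scene",1,[272,258]),("scene",-1,[438,304]),("side",-1,[414,354]),("side",1,[287,200])]
def f(d): return np.concatenate([proj(S[n],[p+d+sg*.051*j])[0]-(off[n]+np.array(q)/5) for n,sg,q in obs])
r=least_squares(f,[0,0,0]); print(r.x.round(4),r.fun.round(2),f(np.zeros(3)).round(2),f(np.array([0,0,.0187])).round(2))
E
```

```text
[0.0007 0.001  0.0169] [-0.91  0.08  0.75 -0.19 -0.75  0.56  0.88 -0.47] [-1.13  4.64  0.25  4.42 -0.47  5.63  1.42  4.65] [-0.88 -0.69  0.79 -0.98 -0.33 -0.38  1.26 -1.36]
```

In both fixed cameras the fingertips sit about 17 mm above the reported TCP, so my first grasp closed over the top of the mailer. I'll descend in guarded steps, watching the force, to settle the height.

```bash
python3 - <<'E'
from h import *
c=[.469,.3285]
move_l([*c,.012],velocity=.2)
pause(.1); f0=np.array(read_force()); print(f0)
for z in np.arange(.008,-.0161,-.002):
    move_l([*c,z],velocity=.04); f=np.array(read_force())-f0; print(round(z,3),read_tool_pos()[2].round(4),f.round(2))
    if abs(f[2])>2: break
print(read_t())
E
```

```text
[-0.0513721  -0.01524757  0.16440322]
0.008 0.0082 [0.68 0.01 0.41]
0.006 0.0058 [ 0.21  0.75 -0.44]
0.004 0.0038 [ 1.16  0.38 -0.08]
0.002 0.0018 [-0.38 -0.34 -0.05]
0.0 -0.0002 [-0.5   0.51 -0.02]
-0.002 -0.0022 [-0.74  0.16 -0.38]
-0.004 -0.0042 [-0.07  0.59  0.27]
-0.006 -0.0062 [ 0.25  0.68 -0.51]
-0.008 -0.0082 [-0.38 -0.48  0.41]
-0.01 -0.0102 [-0.31  1.18  0.19]
-0.012 -0.0122 [-0.26 -1.   -0.26]
-0.014 -0.0142 [-0.07 -0.15 -0.19]
-0.016 -0.0162 [-0.25 -0.4   0.47]
13.9917
```

There's still no contact at a reported z of -16 mm, which confirms the offset: the real tips are about 17–19 mm behind the reported TCP. Closing here.

```bash
python3 - <<'E'
from h import *
c=[.469,.3285]
command_gripper(0.0,20); print("open",read_opening()*87,read_force())
move_l([*c,.20],velocity=.25)
print(read_opening()*87,read_force(),read_t())
movep([.59,-.02,.30],quat(np.radians(10.9)))
print(read_opening()*87,read_joint_positions().round(2))
s=snapshot("wrist"); cv2.imwrite("pics/w3.png",s["frame"]); np.save("w3.npy",s,allow_pickle=True)
for q in("well","frame","handle","hatch","dark_box"): print(q,[(np.round(d["centre"],4).tolist(),round(d["p"],2)) for d in pinpoint(s,q)])
print(read_t())
E
```

```text
open 35.90321985306109 [-0.15969903  0.07175427 -0.08383287]
35.364703327361696 [-0.05003189 -0.07398711 -1.22947835] 15.9
36.104760447245205 [-0.17  0.09  1.48  0.    1.57 -0.36]
well [([0.5776, 0.0452, 0.041], 0.8), ([0.5932, -0.0206, 0.3123], 0.36)]
frame [([0.5588, 0.1295, 0.0959], 0.87), ([0.5797, 0.0446, 0.0417], 0.63)]
handle []
hatch []
dark_box [([0.5945, -0.0305, 0.0013], 0.88), ([0.5781, 0.0491, 0.0447], 0.16)]
17.775
```

View pics/w3.png

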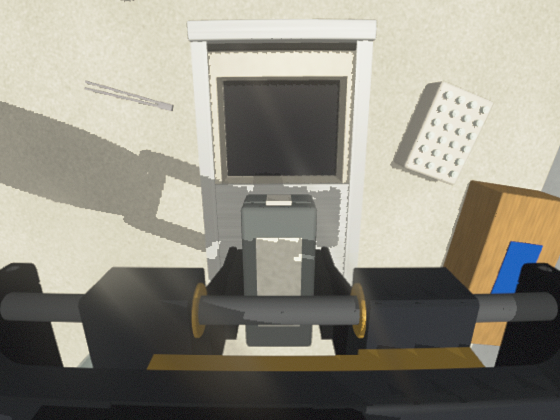

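```bash
python3 - <<'E'
from h import *
s=np.load("w3.npy",allow_pickle=True).item()
cv2.imwrite("pics/w3c.png",cv2.resize(s["frame"][10:205,180:385],None,fx=3,fy=3,interpolation=cv2.INTER_CUBIC))
E
```

```text
(no output)
```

View pics/w3c.png

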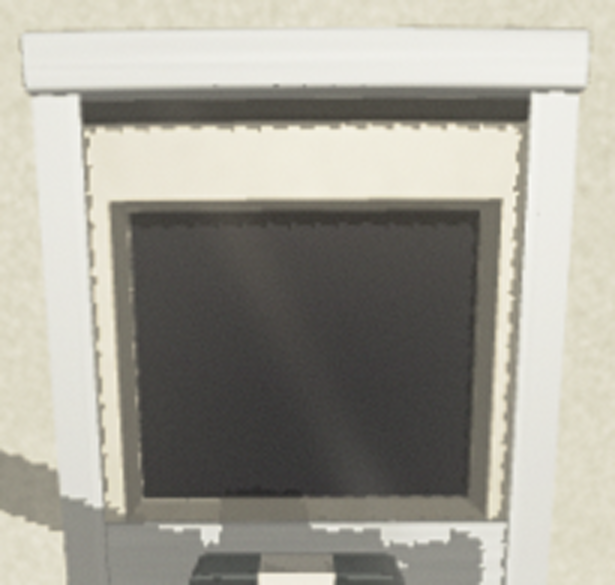

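```bash
python3 - <<'E'
from h import *
s=np.load("w3.npy",allow_pickle=True).item()
def b(l,z): return back(s,np.array(l)/3+[180-.33,10-.33],z)*1000
def yaw(v): return np.degrees(np.arctan2(v[1],v[0]))
F=b([(22,33),(588,31),(27,93),(585,90)],110); F=b([(22,33),(588,31),(27,93),(585,90)],.110)
print(F.round(1)); print("frame w",np.linalg.norm(F[1]-F[0]),yaw(F[1]-F[0]),np.linalg.norm(F[3]-F[2]),yaw(F[3]-F[2]),"thick",np.linalg.norm(F[2]-F[0]))
W=b([(132,213),(478,211),(470,495),(143,495)],.045); print(W.round(1)); print(yaw(W[1]-W[0]),yaw(W[2]-W[3]),yaw(W[0]-W[3])-90,yaw(W[1]-W[2])-90,np.linalg.norm(W[1]-W[0]),np.linalg.norm(W[2]-W[3]),np.linalg.norm(W[0]-W[3]))
D=b([(112,203),(501,201)],.09);print(D.round(1),yaw(D[1]-D[0]),np.linalg.norm(D[1]-D[0]))
R=b([(33,100),(68,560),(578,100),(547,560)],.104);print(R.round(1),yaw(R[0]-R[1])-90,yaw(R[2]-R[3])-90,np.linalg.norm(R[2]-R[0]))
th=np.radians(10.9); bx=np.array([np.cos(th),np.sin(th)]); by=np.array([-np.sin(th),np.cos(th)])
H=b([(110,523),(500,521)],.099)
print("frame inner mid",(F[2]+F[3])/2,"hatch edge",H.round(1), "along by", [(x[:,:2]@by).round(1) for x in (F,W,D,H)])
print("along bx",[(x[:,:2]@bx).round(1) for x in (F,W,D,R)])
E
```

```text
[[464.7 130.4 110. ]
 [658.4 168.3 110. ]
 [468.9 111.4 110. ]
 [662.3 149.6 110. ]]
frame w 197.37176122407186 11.085759210099642 197.14551611028833 11.189436763036351 thick 19.494920029373773
[[500.4  81.   45. ]
 [644.7 109.6  45. ]
 [670.5 -10.6  45. ]
 [522.9 -39.   45. ]]
11.216167976407583 10.911194344061565 10.623271876331543 12.089524422532591 147.16336736328475 150.3015192818155 122.0668659469901
[[500.   81.2  90. ]
 [645.5 109.9  90. ]] 11.18464429236784 148.2643158808014
[[469.6 110.2 104. ]
 [503.8 -57.9 104. ]
 [662.  147.3 104. ]
 [695.2 -21.  104. ]] 11.4801276826595 11.13217046881374 195.96572467224587
frame inner mid [565.59460516 130.48396176 110.        ] hatch edge [[517.8 -40.7  99. ]
 [673.5  -9.8  99. ]] along by [array([40.2, 40.8, 20.7, 21.7]), array([ -15.1,  -14.3, -137.1, -137.2]), array([-14.8, -14.1]), array([-137.9, -137. ])]
along bx [array([481. , 678.4, 481.5, 678.6]), array([506.7, 653.8, 656.4, 506.1]), array([506.4, 654.6]), array([482. , 483.7, 678. , 678.6])]
```

```bash
python3 - <<'E'
from h import *
q=quat(np.radians(11.15)); c=[.581,.048]
movep([*c,.15],q)
print(read_opening()*87)
pause(.1); f0=np.array(read_force())
move_l([*c,.045],velocity=.12)
for z in np.arange(.041,.0265,-.002):
    move_l([*c,z],velocity=.04); f=np.array(read_force())-f0; print(round(z,3),f.round(2))
    if f[2]>2: break
print(read_t(),read_opening()*87)
command_gripper(0.75); print(read_opening()*87)
move_l([*c,.20],velocity=.25)
s=snapshot("scene"); cv2.imwrite("pics/s4.png",cv2.resize(s["frame"][130:280,180:340],None,fx=4,fy=4,interpolation=cv2.INTER_CUBIC))
s=snapshot("wrist"); cv2.imwrite("pics/w4.png",s["frame"])
for k in("well","frame","handle","hatch","slide_mailer"): print(k,[(np.round(d["centre"],4).tolist(),round(d["p"],2)) for d in pinpoint(s,k)])
print(read_t())
E
```

```text
35.93608344451445
0.041 [-0.84  0.38 -0.09]
0.039 [-0.68  0.5  -0.99]
0.037 [-0.28  1.07 -0.53]
0.035 [-0.62  0.62 -1.62]
0.033 [-0.46  1.26 -0.83]
0.031 [-0.42  1.52 -0.14]
0.029 [-1.09 -0.12 -1.11]
0.027 [-7.16  0.9  12.92]
21.6 35.67437590424375
65.01394612664974
well []
frame [([0.5634, 0.1275, 0.0977], 0.82)]
handle [([0.61, -0.1084, 0.1336], 0.73)]
hatch [([0.6088, -0.1074, 0.093], 0.89)]
slide_mailer [([0.5826, 0.0478, 0.0442], 0.89)]
23.5917
```

View pics/s4.png

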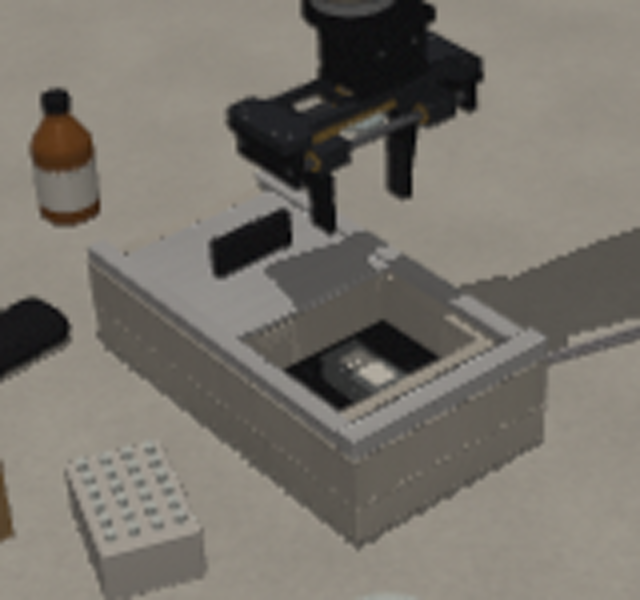

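View pics/w4.png

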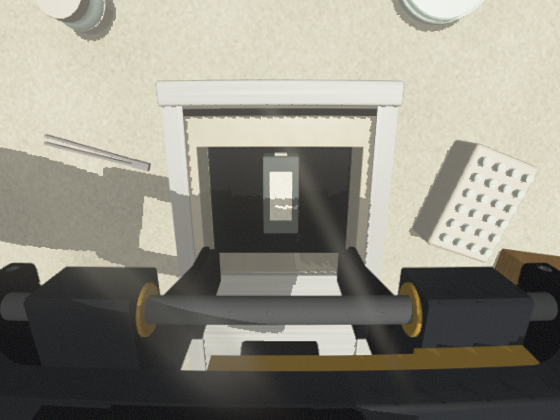

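The mailer lies flat in the well, at about (280,193) in the wrist picture, parallel to the box. Next I'll close the jaws, go in behind the fin and push the hatch.

```bash
cat >> h.py <<'E'
TH=np.radians(11.15); BY=np.array([-np.sin(TH),np.cos(TH)]); HD=np.array([.6103,-.1058])
def P(s,z=.092): return [*(HD+s*BY),z]
def fpush(n=4,f0=0):
    v=[]
    for _ in range(n): v.append(np.array(read_force())[:2]@BY); pause(.01)
    return -np.mean(v)-f0
E
python3 - <<'E'
from h import *
q=quat(TH)
command_gripper(0.0,20)
movep(P(-.040,.20),q)
move_l(P(-.040),velocity=.2); pause(.1)
f0=fpush(8); print("f0",f0,read_force(),read_t())
s0=None
for s in np.arange(-.034,-.004,.002):
    move_l(P(s),velocity=.04); f=fpush(3,f0); print(round(s,3),f.round(2))
    if f>1.8: s0=s;break
print(read_force(),read_t(),s0); open("st","w").write(f"{f0} {s0}")
s=snapshot("scene"); cv2.imwrite("pics/s5.png",cv2.resize(s["frame"][100:250,180:340],None,fx=4,fy=4,interpolation=cv2.INTER_CUBIC))
s=snapshot("side"); cv2.imwrite("pics/d5.png",cv2.resize(s["frame"][100:250,180:340],None,fx=4,fy=4,interpolation=cv2.INTER_CUBIC))
E
```

```text
f0 -0.09394530449226302 [-0.42696101  0.32273187  0.39267978] 26.5083
-0.034 0.54
-0.032 -0.07
-0.03 -0.29
-0.028 -0.02
-0.026 -0.01
-0.024 0.13
-0.022 -0.34
-0.02 0.04
-0.018 -0.05
-0.016 1.39
-0.014 2.33
[ 0.74024278 -2.8215398  -0.40199866] 29.5833 -0.013999999999999985
```

View pics/s5.png

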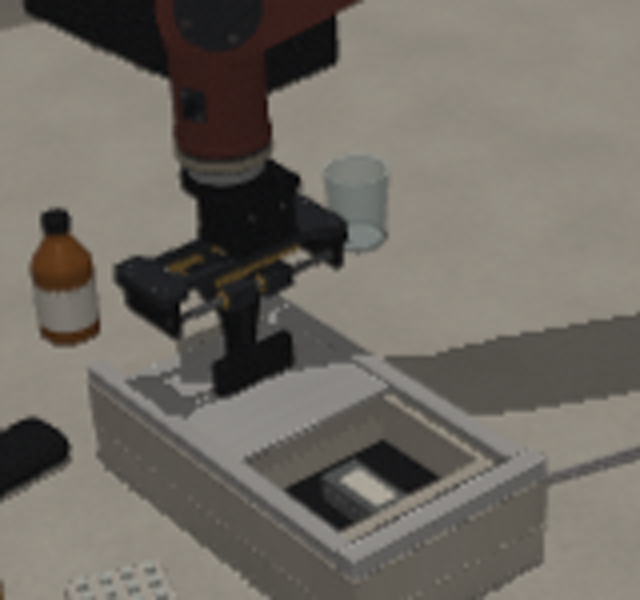

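View pics/d5.png

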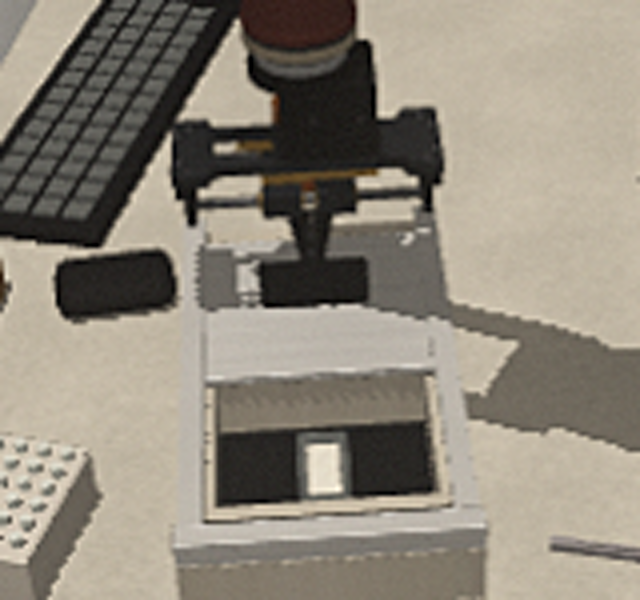

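```bash
python3 - <<'E'
from h import *
f0=float(open("st").read().split()[0])
S0=-.0155
move_l(P(S0+.06),velocity=.10); print(fpush(4,f0))
move_l(P(S0+.122),velocity=.08)
base=[]; log=[]; d=.122
while d<.160 and read_t()<46:
    d+=.0005; move_l(P(S0+d),velocity=.02); f=fpush(3,f0); log.append((round(d*1e3,1),f.round(1)))
    b=np.median(base) if base else 3
    if f>b+2.5: 
        f=fpush(6,f0)
        if f>b+2.0: break
    base=(base+[f])[-8:]
print(log[:4],log[-6:],"base",np.median(base),"f",f,read_t()); open("st2","w").write(f"{f0} {d} {np.median(base)}")
E
```

```text
0.36544740450841495
[(122.5, np.float64(0.2)), (123.0, np.float64(-0.0)), (123.5, np.float64(0.2)), (124.0, np.float64(1.3))] [(122.5, np.float64(0.2)), (123.0, np.float64(-0.0)), (123.5, np.float64(0.2)), (124.0, np.float64(1.3)), (124.5, np.float64(3.0))] base 0.17418748822062635 f 3.089584901739012 32.8
```

Those 3 N are just sliding friction: the hatch coasted slightly ahead of the fingers during the fast move. I'll continue in small steps.

```bash
python3 - <<'E'
from h import *
f0,d,_=map(float,open("st2").read().split()); S0=-.0155
log=[]
while d<.160 and read_t()<47:
    d+=.0005; move_l(P(S0+d),velocity=.02); f=fpush(3,f0); log.append((round(d*1e3,1),float(f.round(1))))
    if f>5.5:
        f=fpush(5,f0)
        if f>5.0: break
print(log[::6],log[-6:],"f",f,read_t(),read_force()); open("st2","w").write(f"{f0} {d} 3")
E
```

```text
[(125.0, 2.4), (128.0, 3.0), (131.0, 2.7), (134.0, 2.0), (137.0, 2.9), (140.0, 2.8), (143.0, 3.4), (146.0, 2.6), (149.0, 2.9)] [(148.0, 2.7), (148.5, 2.1), (149.0, 2.9), (149.5, 3.4), (150.0, 3.1), (150.5, 4.8)] f 4.804281652251339 47.1 [ 0.1539114  -6.39944522  0.53220819]
```

```bash
python3 - <<'E'
from h import *
f0,d,_=map(float,open("st2").read().split()); S0=-.0155
log=[]; f=fpush(2,f0)
while f<11.3 and read_t()<52.5:
    d+=np.clip((12.3-f)*.06,.1,.4)/1e3; move_l(P(S0+d),velocity=.02); f=fpush(3,f0); log.append((round(d*1e3,2),float(f.round(1))))
h=[]; t=read_t()
while read_t()-t<.6: h.append(float(fpush(2,f0).round(1))); pause(.02)
print(log,"hold",h,read_t())
move_l(P(S0+d-.02),velocity=.1)
print(read_force(),read_t())
s=snapshot("scene"); cv2.imwrite("pics/s6.png",cv2.resize(s["frame"][100:270,180:340],None,fx=3.5,fy=3.5,interpolation=cv2.INTER_CUBIC))
E
```

```text
[(np.float64(150.88), 6.4), (np.float64(151.23), 6.7), (np.float64(151.57), 7.9), (np.float64(151.83), 9.3), (np.float64(152.02), 10.1), (np.float64(152.15), 10.4), (np.float64(152.26), 10.5), (np.float64(152.37), 10.9), (np.float64(152.47), 11.4)] hold [11.5, 11.3, 11.0, 10.4, 11.8, 11.4, 11.3, 11.3, 11.3, 10.7, 11.6, 11.4, 11.2, 11.3, 10.9, 11.3, 11.3, 10.5, 10.4] 50.225
[-0.37222332  0.85513436 -0.50476952] 50.575
```

View pics/s6.png

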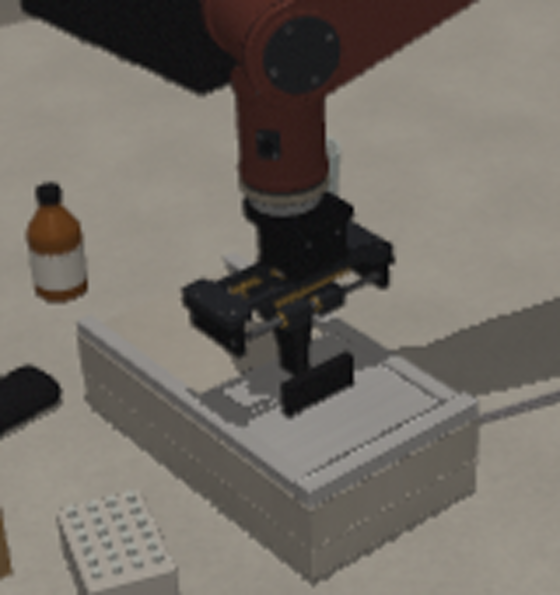

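```bash
python3 - <<'E'
from h import *
p=read_tool_pos(); move_l([p[0],p[1],.16],velocity=.15)
s=snapshot("side"); cv2.imwrite("pics/d7.png",s["frame"])
for k in("handle","frame"): print(k,[(np.round(d["centre"],4).tolist(),round(d["p"],2)) for d in pinpoint(s,k)])
print(read_t(),read_force()); job_done()
E
```

```text
handle [([0.698, 0.2945, -0.001], 0.69), ([0.5788, 0.0431, 0.1335], 0.67)]
frame [([0.5614, 0.1337, 0.0994], 0.79), ([0.5811, 0.0432, 0.1313], 0.32)]
51.375 [-0.44707273  0.5799588  -0.71481322]
the job is handed in; nothing more can be done
```

View pics/d7.png

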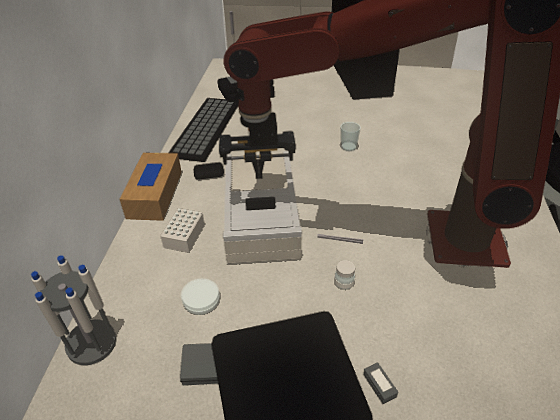

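The slide mailer is lying flat in the well, the hatch is closed against the light seal, and I handed the job in at 51.4 s with the gripper clear of everything.

- **Mailer:** I took the look-alike farthest to the robot's right, at about (0.469, 0.328). The last picture before closing showed it flat and square in the well.
- **Lowering force:** the last lowering step pressed it onto the well floor with about 13 N before I let go.
- **Hatch:** I pushed the fin with closed fingers at about 3 N. Resistance began to rise after about 150.5 mm of travel, and I held 10.4–11.8 N for 0.6 s. The highest push I read was about 11.8 N, of which roughly 3 N is sliding friction, so about 8 N was on the seal.
- **Stays shut:** the camera put the handle about 92 mm from the frame point after I backed off. That puts the hatch edge about 9.5 mm from the frame, within the seal's 7–27 mm range. The bystanders looked unmoved in the last side picture.

**What went wrong or disagreed:**
- **Missed first grasp:** the first grasp closed on nothing. The fingertips are about 17–19 mm short of the reported TCP, about the length of `tcp_to_grasp`. I confirmed this with two cameras and a slow descent, corrected for it, and the second grasp held.
- **Softer seal:** the resistance rose more gently than stated, about 4 N per mm of commanded travel instead of 10. I put that down to give in the arm.
- **Handle detection:** in the final side picture the network's best match for the handle was really the petri dishes. I used its second match, which lies on the box's axis.

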